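Take a surface reading on the griddle with the contact thermometer

TASK

Lift the orange surface thermometer out of its slanted stand and take a reading on the griddle: hold it upright with its sprung tip resting flat inside the dark measuring spot, the display facing the cook's side of the counter (away from the window), pressed only lightly, so that the tip is pushed part of the way in and not to its stop. Keep it steady like that for three seconds while the reading settles, and finish while still holding it there; leave the griddle and the other things on the counter where they are.

Things in the scene. Friction and masses are not known exactly. Their poses are not given: they have to be found in the camera images.
- thermometer: contact thermometer, 60 to 100 g, 167 mm long. Origin: middle of the flat tip face while the tip is not pressed; own z runs up along stem and handle, own x is the way the display faces. Along z: copper tip disc, 14 mm wide, 0 to 5 mm; sprung plunger to 17; steel stem, 8 mm thick, to 59; collar to 67; orange box handle, 20 mm thick (x) by 28 mm wide (y), 67 to 167.
- display (a point): middle of the display, on the +x face of the handle, 137 mm up the thermometer's z and 11 mm out along its x; the display is 22 mm wide and 30 mm high.
- tip_face (a point): middle of the flat face of the copper tip disc, on the plunger; coincides with the thermometer's origin while the tip is not pressed, and slides up the thermometer's z with the tip.
- tip (a joint): how far the sprung tip is pushed in, in m: 0 is free (fully out), 0.012 is the stop. Spring 400 N/m without preload, so 1 N gives 2.5 mm and 4 N gives 10 mm.
- stand: grey stand, fixed: foot 105 by 80 by 10 mm with a leaning sleeve. Origin: middle of the underside. In it the display faces the stand's +x and the top leans back to its -x by 0.35 rad. A pocket 25 mm deep (23 by 31 mm inside) holds the handle's foot, so 75 mm of handle is clear; below is a 20 mm square bore for stem and tip: draw out along the thermometer's axis by 100 mm.
- hotplate: white portable electric hotplate, 250 by 250 mm, fixed; the griddle lies on its dark round plate, 68 mm above the counter. Origin: middle of the underside.
- griddle: round aluminium griddle, 260 mm across, 0.9 kg, loose on the hotplate, with a lip 13 mm high and two loop ears at its +y and -y sides reaching out to 145 mm from the middle. Origin: middle of the underside, z up; the cooking surface is 5 mm above it, 73 mm above the counter.
- spot (a point): middle of the matt black measuring spot on the griddle's cooking surface, 30 mm across, 55 mm from the griddle's middle along the griddle's +x.
- cook_side (a point): point on the yellow-tiled counter top, on its middle line and 160 mm in from its front edge; its x axis (the world's +x) points away from the robot to the cook, who stands in front of that edge and reads the display from there. The window with the grille is on the opposite side, behind the robot.
- plates: stack of four white ceramic plates, 190 mm across and 35 mm high, bystander. Origin: middle of the underside.
- tumbler: glass tumbler, 74 mm across and 120 mm high, bystander. Origin: middle of the underside.
- dispenser: white plastic push soap dispenser, empty and light (65 g), 72 mm across and 178 mm high, bystander. Origin: middle of the underside.
- spatula: steel spatula, 280 mm long, handle 20 mm thick, lying flat on the counter between stand and hotplate, handle towards the robot, bystander. Origin: underside, half-way along.
Not all that is in view belongs to the job. Of the things that look like the thermometer, the larger one is meant. What is shaped like the stand but purple is not meant.

How it is judged:
By the outcome, as a careful person would: the job done as asked, in the order asked, and still so for the second after the job is handed in, while the arm keeps its last pose, push and grip.
It also fails if it takes over 54 s, if anything falls off the work surface, if the arm or the gripper's body presses on something with over 40 N, if the wrist force passes 120 N, or if a joint passes its speed limit or range.

ROBOT

A 6-joint arm with a two-finger parallel gripper is mounted at the origin on the work surface. World frame = base frame: x ahead of the robot, y to its left, z up, the work surface at z = 0. Lengths are in m, angles in rad, forces in N, time in s.
With the tool pointing down it reaches from about 0.3 to 0.75 m from the base axis. Payload 8.5 kg.
Tool frame: the origin (TCP) lies at the very end of the fingers, on their centre line; the grasp point (between the pads) lies 19 mm behind it; z points along the fingers, y is the direction in which the jaws open and shut (so a half turn about z gives the same grasp; the last joint's range is limited). The gripper opens to 88 mm and grips with 3 to 60 N. Pads are 18 mm wide; open, the fingers measure 123 mm over their backs; the gripper's body (75 mm by 187 mm) begins 45 mm behind the grasp point.
Start: joints at [-1.502, 0.381, 1.297, -0, 1.464, -0.215], TCP at [0.154, -0.528, 0.239] pointing down, gripper open.
Joint ranges: [-3.11, 3.11], [-0.89, 2.33], [0.22, 2.48], [-1.42, 4.56], [0.17, 2.85], [-2.88, 2.88]. Speed limits (rad/s): [2.39, 2.39, 3.14, 3.14, 3.14, 3.14].

INTERFACE

Orientations are given as a unit quaternion [w, x, y, z].
In Python, from bench import manip gives the robot as it stands. The module is installed in compiled form; this text tells all that it offers.
- The arm moves only by the tool drive_tool, never from a script. Its argument "commands" is a list of rows, each a list of 7 numbers: the turn, a rotation vector about the tool's x, y, z in rad, then the shift along the tool's x, y, z in mm, then the finger opening in mm, from 0 to 88.1. A call has exactly 8 rows; each row shifts and turns the commanded pose from where the row before left it, along the tool's axes as they then stand; what a row does not reach is not made up. A row lasts 1/10 s, in which the tool goes at most 50 mm and 8.59 degrees, less where a joint would pass 70% of its speed; a pose out of reach is approached as far as the arm can. A call with a gripper value outside its range is refused whole. The fingers move at their own pace and stop on an object; "force" is the grip in N (left out, the last holds). Time passes only in rows, so rows that do not move let the fingers close, or fill a call up. It gives the time, the measured TCP pose, the force and the opening at its end, in the units of the state.
- manip.state(): the state, without advancing time (a new reading comes with each control period).
- manip.read_camera(name): name is "scene" or "top"; returns the picture (420x560x3 uint8, red, green, blue); there is no depth.
- manip.camera_info(name): a dict with "mtx" (3x3 intrinsics, pixels), "rvec" (rotation vector, rad) and "tvec" (3), from world to camera coordinates, as OpenCV has them. Camera axes: x right, y down, z forward; pixel columns grow to the right and rows downward; lengths in m; the calibration is good to about 2 mm. A picture is of the moment at which its call begins. camera_info takes no time and is no camera call.
- manip.job_done(): hands the job in, once; it reports no verdict.
Trained networks look in the newest picture that a camera, given by its name, has taken for a name from the list of things; names that differ only in an ending like _2 or _b are one class to them, and where a whole thing is asked for, a point or a joint stands for the part that bears it (a point fixed in the world has none). Each returns a list of dicts, best first, with "confidence" (0 to 1); they miss things now and then, are a little off and sometimes report something else, mostly with a low value. They report only what shows in the picture. A call takes as long as a camera call. They do not tell look-alikes from the thing itself.
- manip.recognise(camera, label): "position" ([row, column] as shares, 0 to 1, of the picture: columns of its width, rows of its height, amid what is visible of it).
- manip.mark_of(camera, label): "position" ([row, column] as shares, 0 to 1, of the picture: columns of its width, rows of its height: a listed point, or the origin of a listed thing).
The state is a dict: "clock": time; "joint_positions": joint angles; "dq": joint speeds; "joint_efforts": joint torques, N m; "ee_pos": TCP position; "eef_rot": TCP orientation; "wrist_force": force on the tool from outside, world axes, zero at the start; "torque": the same for the moment, N m; "width": finger opening in m.
Only numpy, scipy, OpenCV 4.12 (cv2) and the standard library are available. Lean on these libraries where they do the work, as an engineer would, in place of code of your own. Each camera call takes 0.05 s, during which the arm holds its last target. There are 200 camera calls.

## Working session

There is one attempt and no reset: what is moved stays moved. The work goes in short steps, Python scripts to look and compute and a tool call to move; the robot and the scene stay as the last step left them, time stands still between calls to the robot, and variables do not carry over. Pictures are saved under pics/ and viewed, about 8 in all and at most 12, crops included, and the job is handed in when it is done.

Besides the shell and the picture viewer there is one more tool, called as name([rows], argument=value, ...), one row to a line, values as JSON. drive_tool: Moves the arm, as the interface text tells. Its arguments: {"type":"object","properties":{"commands":{"type":"array","items":{"type":"array","items":{"type":"number"}}},"force":{"type":"number"}},"required":["commands"]}

```bash
mkdir -p pics; cat > h.py <<'E'
import numpy as np, cv2
from bench import manip
def cam(n):
    c=manip.camera_info(n); R=cv2.Rodrigues(np.array(c['rvec'],float))[0]
    return np.array(c['mtx'],float),R,np.array(c['tvec'],float).ravel()
def ray(n,rc):
    K,R,t=cam(n); u,v=rc[1]*560,rc[0]*420
    d=R.T@np.linalg.solve(K,[u,v,1]); return -R.T@t,d/np.linalg.norm(d)
def atz(n,rc,z):
    o,d=ray(n,rc); return o+d*(z-o[2])/d[2]
def proj(n,P):
    K,R,t=cam(n); p=(K@(R@np.atleast_2d(P).T+t[:,None])).T; return p[:,:2]/p[:,2:]
def tri(r1,r2):
    (a,d),(b,e)=r1,r2; s=np.linalg.lstsq(np.c_[d,-e],b-a,rcond=None)[0]
    p,q=a+s[0]*d,b+s[1]*e; return (p+q)/2,np.linalg.norm(p-q)
E
python3 - <<'E'
from h import *
ims=[]
for n in('scene','top'):
    im=manip.read_camera(n); cv2.imwrite(f'pics/{n}0.png',cv2.resize(im[:,:,::-1],(800,600),interpolation=cv2.INTER_CUBIC))
    K,R,t=cam(n); print(n,'pos',-R.T@t,'f',K[0,0])
np.set_printoptions(precision=3,suppress=True)
Z=dict(spot=.073,griddle=.068,stand=0,hotplate=0,thermometer=0.05,display=.14,plates=0,tumbler=0,dispenser=0,spatula=0)
for l in Z:
  for n in('scene','top'):
    for d in manip.mark_of(n,l)[:3]:
        print(l,n,round(d['confidence'],2),np.array(d['position'])*[600,800],atz(n,d['position'],Z[l]))
print(manip.state())
E
```

```text
scene pos [1.33168841 0.97105406 1.11396066] f 540.4259821959731
top pos [ 0.48642509 -0.00289741  1.24447609] f 392.9031443156019
spot scene 0.61 [256.26 399.68] [ 0.43  -0.231  0.073]
spot top 0.88 [358.98 516.72] [ 0.421 -0.228  0.073]
griddle scene 0.96 [267.84 396.  ] [ 0.461 -0.204  0.068]
griddle top 0.73 [339.42 505.6 ] [ 0.462 -0.207  0.068]
stand scene 0.8 [386.58 516.72] [0.451 0.203 0.   ]
stand scene 0.78 [417.84 605.12] [0.37 0.37 0.  ]
stand top 0.88 [345.3 312.4] [0.457 0.208 0.   ]
stand top 0.65 [393.84 242.72] [0.354 0.364 0.   ]
hotplate scene 0.98 [295.74 392.32] [ 0.479 -0.194  0.   ]
thermometer scene 0.88 [452.16 500.88] [0.629 0.343 0.05 ]
thermometer top 0.71 [337.56 308.4 ] [0.475 0.208 0.05 ]
thermometer top 0.53 [274.98 265.44] [0.611 0.298 0.05 ]
display scene 0.69 [266.28 389.84] [ 0.528 -0.135  0.14 ]
display top 0.63 [357.   297.84] [0.438 0.213 0.14 ]
display top 0.62 [240.12 287.12] [0.67  0.232 0.14 ]
plates scene 0.9 [399.3 320. ] [ 0.797 -0.003  0.   ]
plates top 0.95 [193.86 401.44] [0.791 0.003 0.   ]
tumbler scene 0.59 [503.88 535.28] [0.627 0.438 0.   ]
dispenser scene 0.83 [265.86 277.28] [ 0.638 -0.458  0.   ]
dispenser top 0.58 [258.3  602.32] [ 0.634 -0.439  0.   ]
spatula scene 0.8 [320.88 471.68] [ 0.387 -0.013  0.   ]
spatula top 0.59 [371.28 410.16] [ 0.395 -0.007  0.   ]
{'clock': 1.1, 'joint_positions': array([-1.502,  0.381,  1.297,  0.   ,  1.464, -0.215]), 'dq': array([ 0.   , -0.001, -0.   , -0.   ,  0.   , -0.   ]), 'joint_efforts': array([ -0.001, -43.78 , -22.474,   0.071,   0.031,  -0.   ]), 'ee_pos': array([ 0.154, -0.528,  0.239]), 'eef_rot': array([-0.   ,  0.99 ,  0.141,  0.   ]), 'wrist_force': array([ 0.01 ,  0.217, -0.296]), 'torque': array([-0.023, -0.016, -0.013]), 'width': 0.0882601482576969}
```

View pics/scene0.png

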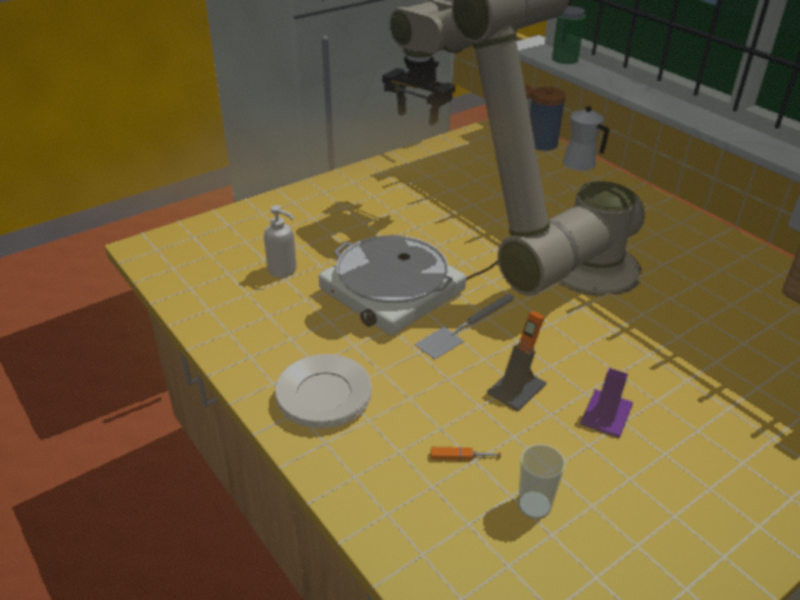

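View pics/top0.png

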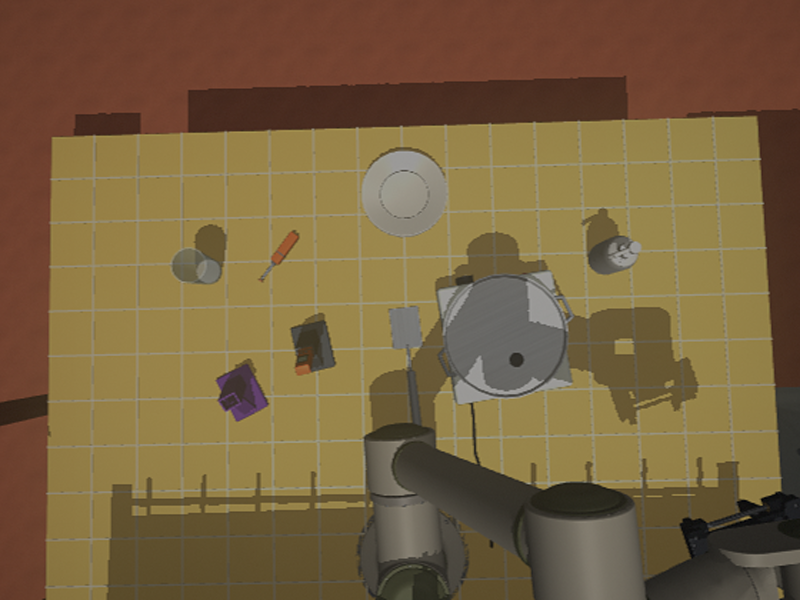

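The scene view shows the thermometer in the grey stand at about (530,330). The griddle spot is at (403,256), the small look-alike at (465,454) and the purple stand at (608,403). In the top view the stand is at (312,345), the handle at (303,365) and the spot at (517,359). Next I'll get closer crops and colour segmentation.

```bash
python3 - <<'E'
from h import *
np.set_printoptions(precision=3,suppress=True)
S=manip.read_camera('scene');T=manip.read_camera('top')
np.savez('im.npz',S=S,T=T)
a=cv2.resize(S[205:290,330:395,::-1],None,fx=6,fy=6,interpolation=cv2.INTER_NEAREST)
b=cv2.resize(T[215:270,195:245,::-1],None,fx=8,fy=8,interpolation=cv2.INTER_NEAREST)
h=max(a.shape[0],b.shape[0]);c=np.zeros((h,a.shape[1]+b.shape[1],3),np.uint8)
c[:a.shape[0],:a.shape[1]]=a;c[:b.shape[0],a.shape[1]:]=b
print(c.shape,a.shape);cv2.imwrite('pics/crop1.png',c)
for n,im,r,cc in(('scene',S,179,282),('top',T,251,362)):
    g=im[r-14:r+14,cc-16:cc+16].max(2); m=(g<60).astype(np.uint8)
    k,l,st,ce=cv2.connectedComponentsWithStats(m)
    for i in range(1,k):
        if st[i,4]>15:
            p=(ce[i]+[cc-16+.0,r-14+.0]); print(n,st[i,4],p,atz(n,[p[1]/420,p[0]/560],.073))
for n,im in(('scene',S),('top',T)):
    hsv=cv2.cvtColor(im,cv2.COLOR_RGB2HSV)
    m=((hsv[...,0]<12)&(hsv[...,1]>150)&(hsv[...,2]>70)).astype(np.uint8)
    k,l,st,ce=cv2.connectedComponentsWithStats(m)
    x0,x1,y0,y1=(330,395,205,290) if n=='scene' else (195,245,215,270)
    for i in range(1,k):
        if st[i,4]>8 and x0<ce[i][0]<x1 and y0<ce[i][1]<y1: print(n,'orange',st[i],ce[i])
E
```

```text
(510, 790, 3) (510, 390, 3)
scene 21 [282.143 179.333] [ 0.424 -0.227  0.073]
top 70 [361.114 251.214] [ 0.421 -0.226  0.073]
```

View pics/crop1.png

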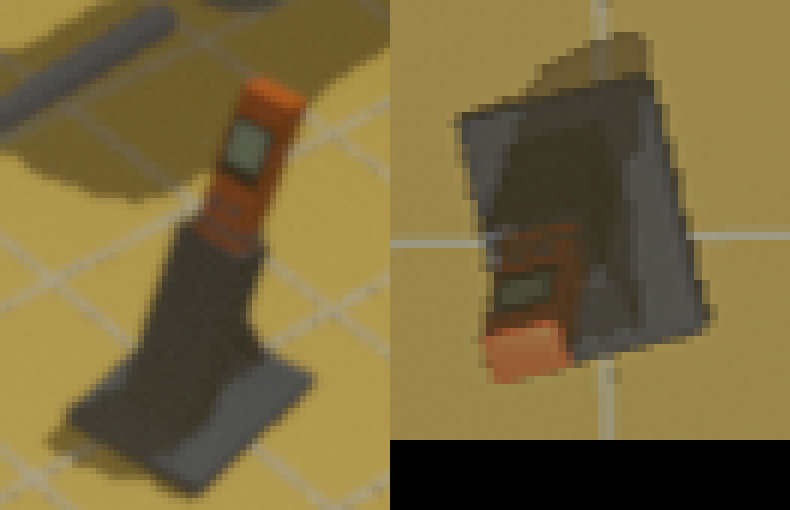

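```bash
cat > fit.py <<'E'
from h import *
from scipy.optimize import least_squares
from scipy.spatial.transform import Rotation as Rn
np.set_printoptions(precision=4,suppress=True)
tp=lambda x,y:(195+(x-390)/8-.5,215+y/8-.5); sp=lambda x,y:(330+x/6-.5,205+y/6-.5)
F=lambda sx,sy:np.array([sx*.0525,sy*.04,.01])
H=lambda sx,sy:np.array([sx*.010,sy*.014,.167]); D=np.array([.011,0,.137])
foot=[('top',tp(460,118),F(1,1)),('top',tp(652,80),F(1,-1)),('top',tp(709,325),F(-1,-1)),
('scene',sp(315,375),F(-1,1) ),('scene',sp(195,485),F(1,1)),('scene',sp(68,408),F(1,-1))]
th=[('top',tp(527,288),D),('scene',sp(247,150),D),('top',tp(483,340),H(1,1)),('top',tp(565,322),H(1,-1)),('top',tp(573,362),H(-1,-1)),('top',tp(495,383),H(-1,1)),
('scene',sp(243,93),H(1,-1)),('scene',sp(294,113),H(1,1)),('scene',sp(258,77),H(-1,-1)),('scene',sp(308,98),H(-1,1))]
def pose(p):
    Rs=Rn.from_euler('z',p[2]); Rt=Rs*Rn.from_euler('y',-.35); return Rs,Rt
def res(p):
    Rs,Rt=pose(p); r=[]
    for n,uv,X in foot: r+=list(proj(n,Rs.apply(X)+[p[0],p[1],0])[0]-uv)
    for n,uv,X in th: r+=list(proj(n,Rt.apply(X)+p[3:6])[0]-uv)
    return np.array(r)
f=least_squares(res,[.455,.206,.17,.47,.208,.03],loss='soft_l1'); p=f.x
if __name__=='__main__':
    print(p); print(res(p).reshape(-1,2).round(1).tolist())
    Rs,Rt=pose(p); o=p[3:6]; print('tip in stand',Rs.inv().apply(o-[p[0],p[1],0]),'axis',Rt.apply([0,0,1]))
    for z in(.08,.116,.135,.167): print(z,o+Rt.apply([0,0,z]))
    s=manip.state(); Rc=Rn.from_quat(np.roll(s['eef_rot'],-1))
    Rg=Rt*Rn.from_euler('x',np.pi); print('goal rot',Rg.as_matrix().tolist(),'rotvec in tool',(Rc.inv()*Rg).as_rotvec(),'clock',s['clock'])
    G=o+Rt.apply([0,0,.114]); A=o+Rt.apply([0,0,.194]); print('G',G,'A',A)
    for t in(A,G,np.array([.3,-.3,.33])): print('shift in tool',Rc.inv().apply(t-s['ee_pos'])*1000)
E
python3 fit.py
```

```text
[0.4554 0.2059 0.208  0.4727 0.2097 0.0148]
[[-0.5, -0.3], [0.2, -1.4], [0.5, 0.6], [1.1, -0.5], [0.6, 0.4], [-1.0, -0.2], [0.3, -0.1], [-0.0, 0.8], [-0.2, -0.9], [-0.4, -1.0], [0.6, 0.6], [0.3, 0.3], [-0.2, -1.5], [-0.2, -0.5], [0.8, 0.0], [0.9, 0.8]]
tip in stand [0.0177 0.0001 0.0148] axis [-0.3355 -0.0708  0.9394]
0.08 [0.4459 0.204  0.09  ]
0.116 [0.4338 0.2014 0.1238]
0.135 [0.4274 0.2001 0.1417]
0.167 [0.4167 0.1978 0.1717]
goal rot [[0.9191202199421878, 0.20652934172479825, 0.33550507045370564], [0.19400802801860711, -0.9784404074887351, 0.07081845845265089], [0.34289780745545145, 1.1796119636642288e-16, -0.9393727128473791]] rotvec in tool [-0.0133  0.3498  0.075 ] clock 1.2
G [0.4345 0.2016 0.1219] A [0.4076 0.1959 0.1971]
shift in tool [ 446.143  -623.9441   41.6704]
shift in tool [ 473.4955 -621.8675  116.8204]
shift in tool [ 203.9898 -177.989   -91.2502]
```

drive_tool([
  [0,0,0,25,-22,-12,88],
  [0,0,0,25,-22,-12,88],
  [0,0,0,25,-22,-12,88],
  [0,0,0,25,-22,-12,88],
  [0,0,0,25,-22,-12,88],
  [0,0,0,25,-22,-12,88],
  [0,0,0,25,-22,-12,88],
  [0,0,0,25,-22,-12,88],
], force=20)

```text
clock: 2.0
ee_pos: [0.2972, -0.3018, 0.3353]
eef_rot: [0.0, 0.99, 0.141, 0.0]
wrist_force: [0.6, -0.4, 0.7]
width: 0.088
```

```bash
cat > goal.py <<'E'
import sys
from fit import *
# usage: goal.py z-along-axis  -> tool shift (current tool frame) and rotvec
s=manip.state(); Rc=Rn.from_quat(np.roll(s['eef_rot'],-1)); Rs,Rt=pose(p); Rg=Rt*Rn.from_euler('x',np.pi)
print('clock',s['clock'],s['ee_pos'],s['joint_positions'],s['wrist_force'],s['width'])
print('rot',(Rc.inv()*Rg).as_rotvec())
for z in map(float,sys.argv[1:]): t=p[3:6]+Rt.apply([0,0,z]); print(z,t,Rc.inv().apply(t-s['ee_pos'])*1000,'in goal frame',Rg.inv().apply(t-s['ee_pos'])*1000)
E
python3 goal.py .23 .114
```

```text
clock 2.0 [ 0.2972 -0.3018  0.3353] [-1.0742  0.0932  1.4111  0.0001  1.637   0.2131] [ 0.5837 -0.4474  0.7065] 0.0880001529863844
rot [-0.0129  0.3497  0.0748]
0.23 [0.3955 0.1934 0.2309] [ 232.9153 -447.8927  104.3331] in goal frame [ 150.6346 -464.1551  166.1689]
0.114 [0.4345 0.2016 0.1219] [ 272.5631 -444.9266  213.3068] in goal frame [ 150.6346 -464.1551  282.1689]
```

drive_tool([
  [0,0,0,18,-35,3,88],
  [0,0,0,18,-35,3,88],
  [0,0,0,18,-35,3,88],
  [0,0,0,18,-35,3,88],
  [0,0,0,18,-35,3,88],
  [0,0,0,18,-35,3,88],
  [0,0,0,18,-35,3,88],
  [0,0,0,18,-35,3,88],
])

```text
clock: 2.8
ee_pos: [0.3565, 0.0077, 0.3109]
eef_rot: [0.0, 0.99, 0.141, 0.0]
wrist_force: [1.0, -1.2, -0.3]
width: 0.0882
```

drive_tool([
  [0,0,0,18,-34,3,88],
  [0,0,0,18,-34,3,88],
  [0,0,0,18,-34,3,88],
  [0,0,0,18,-34,3,88],
  [0,0,0,17,-33,3,88],
  [-0.004,0.117,0.025,0,0,0,88],
  [-0.004,0.117,0.025,0,0,0,88],
  [-0.004,0.117,0.025,0,0,0,88],
])

```text
clock: 3.6
ee_pos: [0.3948, 0.1936, 0.296]
eef_rot: [-0.019, 0.979, 0.102, 0.176]
wrist_force: [0.8, 0.1, -0.2]
width: 0.088
```

```bash
python3 goal.py .23 .114; python3 - <<'E'
from h import *
T=manip.read_camera('top');S=manip.read_camera('scene')
cv2.imwrite('pics/chk1.png',np.hstack([cv2.resize(S[160:300,290:430,::-1],(400,400)),cv2.resize(T[190:330,150:290,::-1],(400,400))]))
E
```

```text
clock 3.6 [0.3948 0.1936 0.296 ] [ 0.1785 -0.0062  1.6749  0.0131  1.1169  1.5379] [ 0.7616  0.0775 -0.1888] 0.08797587092472818
rot [-0.0015 -0.0062 -0.0005]
0.23 [0.3955 0.1934 0.2309] [-22.0645   0.5193  61.2599] in goal frame [-21.6838   0.4171  61.3965]
0.114 [0.4345 0.2016 0.1219] [-22.785    0.6937 177.2575] in goal frame [-21.6838   0.4171 177.3965]
```

View pics/chk1.png

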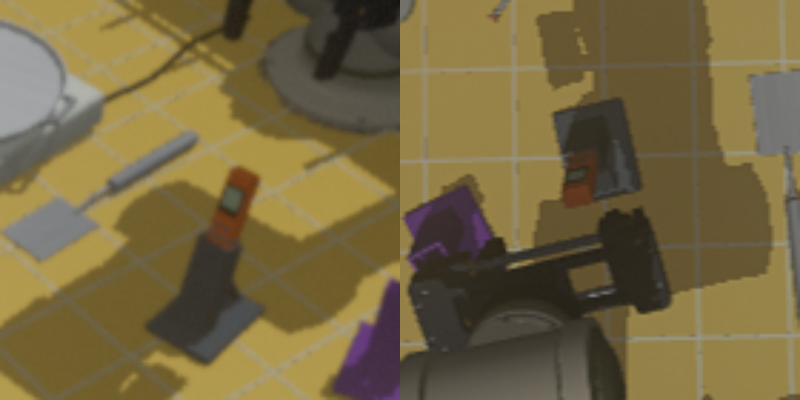

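The gripper is lined up behind and above the handle, with the purple stand clear of it. I'll go down along the thermometer's axis.

drive_tool([
  [-0.001,-0.003,0,-11,0,10,88],
  [0,-0.003,0,-11,0.5,27,88],
  [0,0,0,0,0,25,88],
  [0,0,0,0,0,25,88],
  [0,0,0,0,0,25,88],
  [0,0,0,0,0,25,88],
  [0,0,0,0,0,22,88],
  [0,0,0,0,0,18,88],
])

```text
clock: 4.5
ee_pos: [0.4342, 0.2009, 0.1203]
eef_rot: [-0.018, 0.98, 0.102, 0.169]
wrist_force: [0.6, -0.3, -0.0]
width: 0.0879
```

```bash
python3 goal.py .114; python3 - <<'E'
from h import *
T=manip.read_camera('top');S=manip.read_camera('scene')
cv2.imwrite('pics/chk2.png',np.hstack([cv2.resize(S[190:290,320:420,::-1],(400,400)),cv2.resize(T[200:300,170:270,::-1],(400,400))]))
E
```

```text
clock 4.5 [0.4342 0.2009 0.1203] [0.1801 0.2924 1.902  0.0168 0.606  1.5305] [ 0.593  -0.2695 -0.0257] 0.08789575154162547
rot [-0.0002  0.0086  0.0001]
0.114 [0.4345 0.2016 0.1219] [ 0.953  -0.5882 -1.4295] in goal frame [ 0.9652 -0.588  -1.4213]
```

View pics/chk2.png

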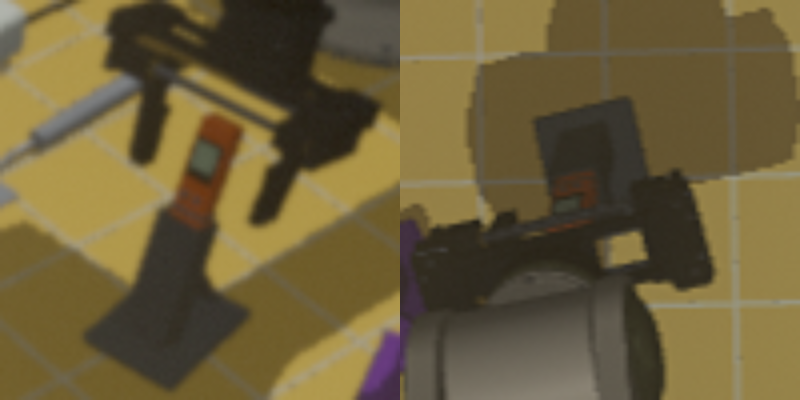

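drive_tool([
  [0,0.008,0,1,-0.5,-1,60],
  [0,0,0,0,0,0,36],
  [0,0,0,0,0,0,25],
  [0,0,0,0,0,0,20],
  [0,0,0,0,0,0,20],
  [0,0,0,0,0,0,20],
  [0,0,0,0,0,0,20],
  [0,0,0,0,0,0,20],
], force=20)

```text
clock: 5.4
ee_pos: [0.4337, 0.2016, 0.123]
eef_rot: [-0.018, 0.979, 0.102, 0.175]
wrist_force: [-0.4, -0.4, -0.9]
width: 0.0278
```

drive_tool([
  [0,0,0,0,0,-4,20],
  [0,0,0,0,0,-10,20],
  [0,0,0,0,0,-15,20],
  [0,0,0,0,0,-20,20],
  [0,0,0,0,0,-20,20],
  [0,0,0,0,0,-20,20],
  [0,0,0,0,0,-20,20],
  [0,0,0,0,0,-20,20],
])

```text
clock: 6.2
ee_pos: [0.3892, 0.1922, 0.2454]
eef_rot: [-0.018, 0.979, 0.102, 0.175]
wrist_force: [0.1, -0.5, -1.3]
width: 0.0277
```

```bash
python3 goal.py .114; python3 - <<'E'
from h import *
T=manip.read_camera('top');S=manip.read_camera('scene')
cv2.imwrite('pics/chk3.png',np.hstack([cv2.resize(S[150:290,290:430,::-1],(400,400)),cv2.resize(T[200:300,170:270,::-1],(400,400))]))
E
```

```text
clock 6.2 [0.3892 0.1922 0.2454] [0.1782 0.0305 1.7914 0.0129 0.9666 1.5356] [ 0.1306 -0.4882 -1.2733] 0.027693917136581713
rot [-0.0003 -0.0032 -0.0002]
0.114 [0.4345 0.2016 0.1219] [  0.7151   0.1727 131.8069] in goal frame [  1.1411   0.1357 131.804 ]
```

View pics/chk3.png

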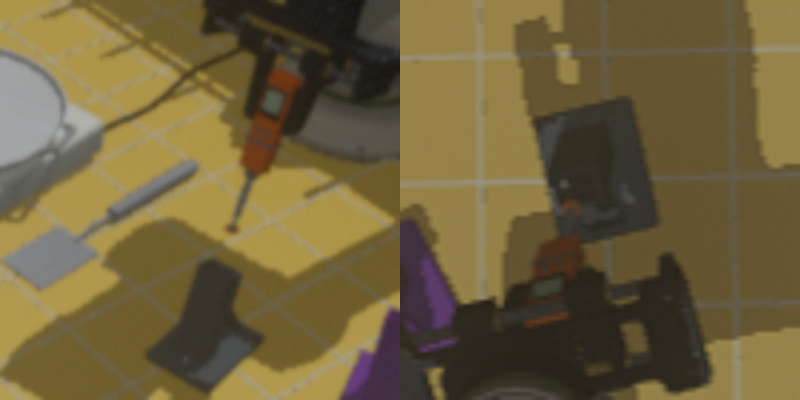

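```bash
cat > up.py <<'E'
from fit import *
s=manip.state(); Rc=Rn.from_quat(np.roll(s['eef_rot'],-1)); Rd=Rn.from_euler('x',np.pi)
print(s['clock'],s['ee_pos'],s['wrist_force'],s['width'],'rot to upright',(Rc.inv()*Rd).as_rotvec())
for t in ([.422,-.2265,.247],): print('world d',np.array(t)-s['ee_pos'],'tool',Rc.inv().apply(np.array(t)-s['ee_pos'])*1000)
E
python3 up.py
```

```text
6.3 [0.39   0.1924 0.2466] [ 0.2736  0.5635 -1.1176] 0.02793056925286552 rot to upright [-0.0374 -0.3566  0.2059]
world d [ 0.032  -0.4189  0.0004] tool [-51.5991 416.4732 -19.8524]
```

drive_tool([
  [0,0,0,0,0,-20,20],
  [0,0,0,0,0,-20,20],
  [0,0,0,0,0,-20,20],
  [-0.0075,-0.0713,0.0412,0,0,0,20],
  [-0.0075,-0.0713,0.0412,0,0,0,20],
  [-0.0075,-0.0713,0.0412,0,0,0,20],
  [-0.0075,-0.0713,0.0412,0,0,0,20],
  [-0.0075,-0.0713,0.0412,0,0,0,20],
])

```text
clock: 7.1
ee_pos: [0.3697, 0.1881, 0.2996]
eef_rot: [0.001, 1.0, -0.001, -0.004]
wrist_force: [-0.2, -0.5, -0.7]
width: 0.028
```

```bash
python3 up.py
```

```text
7.1 [0.3697 0.1881 0.2996] [-0.2123 -0.4589 -0.6941] 0.0280098544774332 rot to upright [ 0.0015  0.0085 -0.002 ]
world d [ 0.0523 -0.4146 -0.0526] tool [ 53.5672 414.3722  52.7981]
```

drive_tool([
  [0,0.008,-0.002,3,15,0,20],
  [0,0,0,3,25,0,20],
  [0,0,0,4,30,0,20],
  [0,0,0,4,30,0,20],
  [0,0,0,4,30,0,20],
  [0,0,0,4,30,0,20],
  [0,0,0,4,30,0,20],
  [0,0,0,4,30,0,20],
])

```text
clock: 7.9
ee_pos: [0.4, -0.0332, 0.2998]
eef_rot: [0.0, 1.0, 0.001, 0.001]
wrist_force: [0.4, 0.9, -1.0]
width: 0.0281
```

drive_tool([
  [0,0,0,4,30,0,20],
  [0,0,0,4,30,0,20],
  [0,0,0,4,30,0,20],
  [0,0,0,4,30,5,20],
  [0,0,0,3,30,10,20],
  [0,0,0,3,25,15,20],
  [0,0,0,1,18,15,20],
  [0,0,0,0,0,5,20],
])

```text
clock: 8.7
ee_pos: [0.4231, -0.2263, 0.2484]
eef_rot: [-0.001, 1.0, -0.0, 0.0]
wrist_force: [0.7, 0.5, -1.0]
width: 0.0279
```

```bash
python3 up.py;  python3 - <<'E'
from h import *
np.set_printoptions(precision=4,suppress=True)
T=manip.read_camera('top');S=manip.read_camera('scene'); np.savez('im2.npz',S=S,T=T)
cv2.imwrite('pics/chk4.png',np.hstack([cv2.resize(S[105:205,230:330,::-1],(400,400),interpolation=cv2.INTER_NEAREST),cv2.resize(T[190:290,310:410,::-1],(400,400),interpolation=cv2.INTER_NEAREST)]))
for l in('tip_face','display','spot'):
  for n in('scene','top'):
    for d in manip.mark_of(n,l)[:3]: print(l,n,round(d['confidence'],2),np.array(d['position'])*[420,560])
ee=manip.state()['ee_pos']
for z in(.025,.114): 
  for n in('scene','top'): print('pred',z,n,proj(n,ee-[0,0,z])[0])
E
```

```text
8.7 [ 0.4231 -0.2263  0.2484] [ 0.6603  0.5038 -0.9675] 0.027880622508816677 rot to upright [-0.0014 -0.0004 -0.0007]
world d [-0.0011 -0.0002 -0.0014] tool [-1.1359  0.2005  1.3749]
display scene 0.61 [317.982 308.616]
display scene 0.53 [126.882 278.32 ]
display top 0.72 [170.184 199.528]
spot scene 0.91 [178.92  280.672]
spot top 0.9 [251.412 361.816]
pred 0.025 scene [283.1503 140.155 ]
pred 0.025 top [371.9174 253.2268]
pred 0.114 scene [282.7819 163.5643]
pred 0.114 top [364.8925 251.4157]
```

View pics/chk4.png

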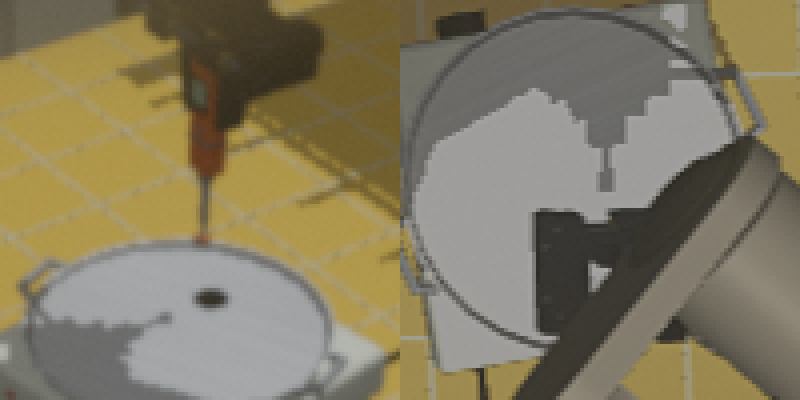

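```bash
python3 - <<'E'
from fit import *
S=np.load('im2.npz')['S'].astype(int)
ee=manip.state()['ee_pos']
P=lambda X:proj('scene',X)[0]+[.0,.0]
hs=cv2.cvtColor(S.astype(np.uint8),cv2.COLOR_RGB2HSV)
obs=[]
for r in range(128,168):
    row=S[r,270:292]
    m=(hs[r,270:292,0]<11)&(hs[r,270:292,1]>120)&(row[:,0]>60)
    c=np.where(m)[0]+270
    # stem: darkness vs yellow background
    bg=(S[r,272:275].mean(0)+S[r,289:292].mean(0))/2
    w=np.clip(np.abs(row-bg).sum(1)-40,0,None)[4:17]
    print(r,c.min() if len(c) else '',c.max() if len(c) else '', 'cent %.2f'%((w*np.arange(274,287)).sum()/max(w.sum(),1)), w)
# predicted centreline & silhouettes vs pitch tilt a (tool y axis), about grasp point
g=ee+[0,0,.019]
for a in(-.1,-.05,0,.05,.1):
    Rt=Rn.from_euler('y',a); o=g-Rt.apply([0,0,.133])
    hull=[P(o+Rt.apply([sx*.01,sy*.014,z])) for z in(.067,.1) for sx in(-1,1) for sy in(-1,1)]
    h=np.array(hull); print(a,'tip',P(o),'z20',P(o+Rt.apply([0,0,.02])),'z59',P(o+Rt.apply([0,0,.059])),'handle67',h[:4,0].min(),h[:4,0].max(),h[:4,1].mean(),'h100',h[4:,0].min(),h[4:,0].max(),h[4:,1].mean())
E
```

```text
128   cent 282.15 [23.3333  0.     23.6667 23.6667  1.      0.      0.      4.     12.6667
 18.6667 45.6667 53.6667 55.6667]
129   cent 282.10 [26.8333  0.      8.1667 20.1667  0.8333  0.      0.      0.      5.1667
 10.1667 25.1667 46.1667 47.1667]
130   cent 281.07 [64.1667 11.1667 11.8333 55.8333 28.1667 15.1667 12.1667 18.8333 25.8333
 44.8333 61.8333 72.8333 73.8333]
131   cent 280.84 [83. 41.  0. 68. 70. 58. 45. 52. 48. 64. 93. 99. 97.]
132   cent 281.04 [ 83.1667  49.1667   0.      22.8333  77.8333  88.8333  86.8333  91.8333
  69.8333  74.8333 100.8333 106.8333 111.8333]
133   cent 281.25 [ 72.5  58.5  28.5   0.   34.5  80.5  83.5  87.5  71.5  77.5 103.5 114.5
 117.5]
134   cent 281.40 [ 63.1667  60.1667  47.1667   0.      30.8333  67.8333  80.8333  78.8333
  69.8333  88.8333 109.8333 124.8333 129.8333]
135   cent 281.88 [ 39.1667  42.1667  24.1667   0.      63.8333  84.8333  86.8333  88.8333
  92.8333 117.8333 132.8333 148.8333 140.8333]
136   cent 282.35 [  4.3333   5.3333   0.      20.6667  95.6667 120.6667 120.6667 120.6667
 123.6667 143.6667 176.6667 174.6667 177.6667]
13
[... 3981 characters left out ...]
60282 287.3278463544404 146.3784460682549 h100 277.65444240948005 287.9328190541064 137.31095384536525
0 tip [282.7819 163.5643] z20 [282.8627 158.4303] z59 [283.0235 148.2103] handle67 277.9860770871975 288.15104749129887 146.09077136888808 h100 278.0662862189877 288.3521346339988 137.1698424485574
0.05 tip [284.3939 162.8824] z20 [284.2421 157.8543] z59 [283.9396 147.8377] handle67 278.809807335245 288.9678502778584 145.75952336390299 h100 278.4841097249978 288.76546249671094 137.00624749719586
0.1 tip [285.998  162.1199] z20 [285.6153 157.2085] z59 [284.8524 147.4177] handle67 279.6364472877918 289.7763908796207 145.38558346369683 h100 278.906887552669 289.1718203931535 136.82059156917052
```

drive_tool([
  [0,-0.045,0,0,0,0,20],
  [0,0,0,0,0,5,20],
  [0,0,0,0,0,10,20],
  [0,0,0,0,0,10,20],
  [0,0,0,0,0,10,20],
  [0,0,0,0,0,8,20],
  [0,0,0,0,0,5,20],
  [0,0,0,0,0,0,20],
])

```text
clock: 9.9
ee_pos: [0.4214, -0.2249, 0.2022]
eef_rot: [0.0, 1.0, 0.001, -0.021]
wrist_force: [-0.4, -0.9, -1.3]
width: 0.0278
```

```bash
python3 up.py; cat > stem.py <<'E'
from fit import *
S0=manip.read_camera('scene'); S=S0.astype(int); T=manip.read_camera('top')
import sys
cv2.imwrite('pics/%s.png'%sys.argv[1],np.hstack([cv2.resize(S0[115:190,245:320,::-1],(400,400),interpolation=cv2.INTER_NEAREST),cv2.resize(T[190:290,310:410,::-1],(400,400),interpolation=cv2.INTER_NEAREST)]))
g=S[140:190,272:292]
for r in range(150,188):
    row=S[r,270:292]; bg=np.median(np.r_[S[r,270:275],S[r,289:293]],axis=0)
    w=np.clip(np.abs(row-bg).sum(1)-40,0,None); print(r,'%.2f'%((w*np.arange(270,292)).sum()/max(w.sum(),1)),'wid',(w>0).sum(), 'red', S[r,280:283,0]-S[r,280:283,1])
E
python3 stem.py chk5
```

```text
9.9 [ 0.4214 -0.2249  0.2022] [-0.3891 -0.9055 -1.3364] 0.02778344743584517 rot to upright [0.     0.0425 0.0015]
world d [ 0.0006 -0.0016  0.0448] tool [ -1.3045   1.6298 -44.8055]
150 282.32 wid 12 red [25 31 39]
151 282.01 wid 11 red [29 36 40]
152 282.05 wid 11 red [28 34 39]
153 281.92 wid 11 red [28 28 29]
154 281.90 wid 10 red [35 30 24]
155 281.91 wid 10 red [39 38 36]
156 281.89 wid 11 red [41 41 41]
157 281.95 wid 10 red [40 41 42]
158 282.20 wid 9 red [40 41 41]
159 282.70 wid 10 red [34 40 39]
160 282.29 wid 8 red [26 33 37]
161 281.90 wid 6 red [20 19 21]
162 281.90 wid 5 red [18 10  9]
163 281.88 wid 4 red [13  8  7]
164 281.87 wid 3 red [12  7  7]
165 285.89 wid 10 red [4 4 5]
166 284.63 wid 7 red [1 2 2]
167 283.13 wid 11 red [0 0 1]
168 285.92 wid 10 red [-2 -1  0]
169 284.73 wid 6 red [-1  0  1]
170 281.73 wid 3 red [-2 -1  0]
171 281.75 wid 3 red [-2  0 -1]
172 281.76 wid 3 red [-2 -1  0]
173 281.68 wid 3 red [2 4 3]
174 281.58 wid 4 red [10 18 19]
175 281.52 wid 5 red [15 25 31]
176 281.66 wid 5 red [10 26 30]
177 282.09 wid 7 red [ 5 14 18]
178 282.24 wid 9 red [2 5 8]
179 282.28 wid 10 red [4 6 5]
180 282.08 wid 10 red [3 5 5]
181 281.46 wid 10 red [-1  1  2]
182 278.68 wid 10 red [-3 -1 -2]
183 285.04 wid 16 red [-2 -3 -1]
184 270.92 wid 4 red [-2 -3 -2]
185 271.04 wid 4 red [-2 -1 -3]
186 270.76 wid 3 red [-2 -3 -2]
187 270.12 wid 2 red [-2 -2 -3]
```

View pics/chk5.png

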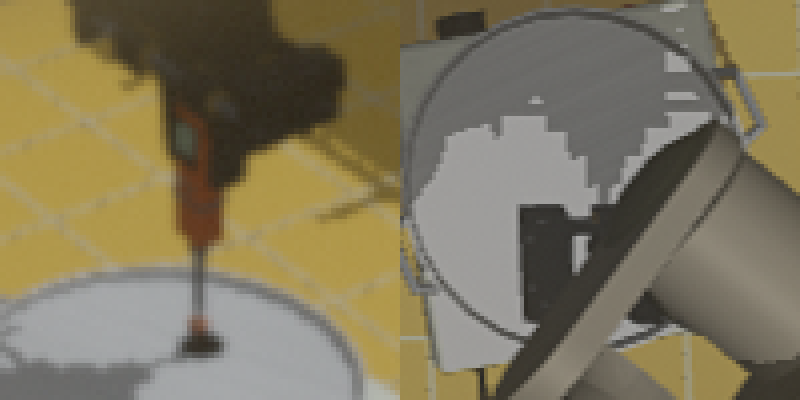

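drive_tool([
  [0,0,0,-1.5,1,3,20],
  [0,0,0,0,0,4,20],
  [0,0,0,0,0,3,20],
  [0,0,0,0,0,0,20],
  [0,0,0,0,0,0,20],
  [0,0,0,0,0,0,20],
  [0,0,0,0,0,0,20],
  [0,0,0,0,0,0,20],
])

```text
clock: 10.8
ee_pos: [0.4198, -0.226, 0.193]
eef_rot: [0.001, 1.0, 0.001, -0.021]
wrist_force: [0.8, 0.7, -1.1]
width: 0.028
```

```bash
cat > fz.py <<'E'
from h import *
f=[];e=[]
for i in range(12): manip.read_camera('scene'); s=manip.state(); f.append(s['wrist_force']);e.append(s['ee_pos'])
f=np.array(f); print(s['clock'],np.mean(e,0).round(4),'F',f.mean(0).round(2),'+-',(f.std(0)/12**.5).round(2))
E
python3 fz.py
```

```text
11.4 [ 0.4197 -0.226   0.193 ] F [-0.28 -0.07 -0.92] +- [0.11 0.18 0.16]
```

drive_tool([
  [0,0,0,0,0,2,20],
  [0,0,0,0,0,2,20],
  [0,0,0,0,0,2,20],
  [0,0,0,0,0,0,20],
  [0,0,0,0,0,0,20],
  [0,0,0,0,0,0,20],
  [0,0,0,0,0,0,20],
  [0,0,0,0,0,0,20],
])

```text
clock: 12.2
ee_pos: [0.4195, -0.226, 0.187]
eef_rot: [0.001, 1.0, 0.001, -0.021]
wrist_force: [0.0, -0.3, -0.8]
width: 0.0276
```

```bash
python3 fz.py; python3 stem.py chk6|sed -n 6,34p
```

```text
12.8 [ 0.4195 -0.226   0.187 ] F [ 0.39  0.15 -1.33] +- [0.1  0.14 0.17]
155 282.30 wid 11 red [26 33 39]
156 282.24 wid 10 red [24 27 35]
157 282.19 wid 10 red [28 25 24]
158 282.19 wid 10 red [38 35 32]
159 282.25 wid 12 red [42 41 39]
160 282.18 wid 11 red [40 41 41]
161 282.28 wid 10 red [40 41 40]
162 282.46 wid 10 red [36 39 40]
163 282.71 wid 8 red [23 33 40]
164 282.24 wid 7 red [11 21 34]
165 284.03 wid 10 red [ 3  7 15]
166 284.16 wid 9 red [-1  1  4]
167 283.23 wid 11 red [-2  0  0]
168 285.83 wid 10 red [-2 -1  0]
169 284.82 wid 6 red [-2  0 -1]
170 281.93 wid 3 red [-1 -1  0]
171 281.92 wid 3 red [-2 -1  0]
172 281.92 wid 3 red [-2 -1 -1]
173 281.89 wid 3 red [-1 -1  1]
174 281.86 wid 3 red [-1  0  0]
175 281.76 wid 3 red [-1 -1  0]
176 281.73 wid 4 red [-1  0  1]
177 282.22 wid 7 red [ 3  7 10]
178 282.31 wid 9 red [20 24 31]
179 282.38 wid 10 red [23 32 38]
180 282.19 wid 10 red [12 22 29]
181 281.10 wid 13 red [0 3 6]
182 286.85 wid 13 red [-3 -2 -1]
183 283.81 wid 17 red [-2 -3 -1]
```

drive_tool([
  [0,0,0,0,0,1,20],
  [0,0,0,0,0,1,20],
  [0,0,0,0,0,1,20],
  [0,0,0,0,0,1,20],
  [0,0,0,0,0,0,20],
  [0,0,0,0,0,0,20],
  [0,0,0,0,0,0,20],
  [0,0,0,0,0,0,20],
])

```text
clock: 13.7
ee_pos: [0.4194, -0.2261, 0.183]
eef_rot: [0.001, 1.0, 0.001, -0.021]
wrist_force: [0.7, -0.1, -0.0]
width: 0.0281
```

```bash
python3 fz.py
```

```text
14.3 [ 0.4193 -0.226   0.183 ] F [ 0.71 -0.13  0.17] +- [0.14 0.16 0.11]
```

drive_tool([
  [0,0,0,0,0,1,20],
  [0,0,0,0,0,1,20],
  [0,0,0,0,0,0.5,20],
  [0,0,0,0,0,0,20],
  [0,0,0,0,0,0,20],
  [0,0,0,0,0,0,20],
  [0,0,0,0,0,0,20],
  [0,0,0,0,0,0,20],
])

```text
clock: 15.1
ee_pos: [0.4192, -0.226, 0.1805]
eef_rot: [0.001, 1.0, 0.001, -0.021]
wrist_force: [0.8, 0.1, 1.7]
width: 0.0276
```

```bash
python3 fz.py; python3 stem.py chk7|sed -n 6,34p;  python3 - <<'E'
from h import *
for l in('tip_face','display','spot'):
  for n in('scene','top'):
    for d in manip.mark_of(n,l)[:3]: print(l,n,round(d['confidence'],2),np.array(d['position'])*[420,560])
E
```

```text
15.7 [ 0.4192 -0.226   0.1805] F [ 1.77 -0.32  1.18] +- [0.11 0.15 0.14]
155 282.79 wid 13 red [28 31 38]
156 282.14 wid 11 red [27 29 38]
157 282.23 wid 12 red [25 31 37]
158 282.33 wid 11 red [24 24 31]
159 282.30 wid 12 red [35 25 21]
160 282.16 wid 11 red [39 37 31]
161 282.21 wid 10 red [41 39 40]
162 282.18 wid 10 red [40 42 41]
163 282.38 wid 10 red [38 41 41]
164 282.62 wid 10 red [29 40 41]
165 283.79 wid 13 red [16 32 40]
166 283.47 wid 10 red [ 5 16 23]
167 282.92 wid 11 red [0 3 6]
168 285.73 wid 11 red [-2  0  0]
169 284.75 wid 6 red [-2 -1 -1]
170 281.94 wid 3 red [-2 -1 -1]
171 281.94 wid 3 red [-2 -2 -1]
172 281.93 wid 3 red [-2 -1 -1]
173 281.92 wid 3 red [-3 -1  0]
174 281.88 wid 3 red [-2  0  0]
175 281.87 wid 3 red [-2  0 -1]
176 281.90 wid 5 red [-2  0  2]
177 282.22 wid 7 red [3 9 9]
178 282.30 wid 9 red [14 24 29]
179 282.37 wid 10 red [23 35 42]
180 282.17 wid 10 red [14 25 33]
181 281.00 wid 14 red [1 5 7]
182 286.39 wid 12 red [-2 -1 -1]
183 284.35 wid 15 red [-3 -2 -2]
display scene 0.78 [318.318 313.488]
display scene 0.74 [146.412 278.992]
display top 0.79 [170.1   200.312]
spot scene 0.61 [179.088 277.872]
spot scene 0.51 [145.698 280.672]
spot top 0.61 [251.412 362.712]
```

View pics/chk7.png

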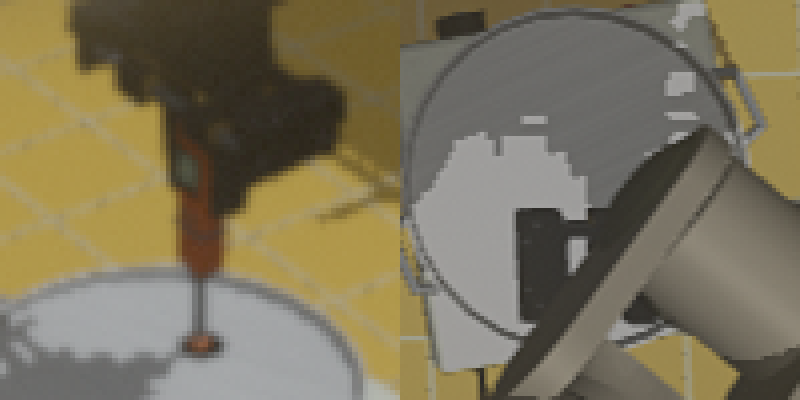

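drive_tool([
  [0,0,0,0.3,0,0,20],
  [0,0,0,0,0,0,20],
  [0,0,0,0,0,0,20],
  [0,0,0,0,0,0,20],
  [0,0,0,0,0,0,20],
  [0,0,0,0,0,0,20],
  [0,0,0,0,0,0,20],
  [0,0,0,0,0,0,20],
])

```text
clock: 16.9
ee_pos: [0.4194, -0.226, 0.1804]
eef_rot: [0.0, 1.0, 0.001, -0.021]
wrist_force: [0.1, -0.3, 1.2]
width: 0.0277
```

```bash
python3 fz.py
```

```text
17.5 [ 0.4195 -0.226   0.1804] F [-0.08 -0.56  1.55] +- [0.15 0.16 0.14]
```

The sideways load is gone and the press is about 2.5 N, or roughly 6 mm. Now I hold still.

drive_tool([
  [0,0,0,0,0,0,20],
  [0,0,0,0,0,0,20],
  [0,0,0,0,0,0,20],
  [0,0,0,0,0,0,20],
  [0,0,0,0,0,0,20],
  [0,0,0,0,0,0,20],
  [0,0,0,0,0,0,20],
  [0,0,0,0,0,0,20],
])

```text
clock: 18.3
ee_pos: [0.4195, -0.226, 0.1804]
eef_rot: [0.0, 1.0, 0.001, -0.021]
wrist_force: [0.5, 0.1, 1.7]
width: 0.028
```

drive_tool([
  [0,0,0,0,0,0,20],
  [0,0,0,0,0,0,20],
  [0,0,0,0,0,0,20],
  [0,0,0,0,0,0,20],
  [0,0,0,0,0,0,20],
  [0,0,0,0,0,0,20],
  [0,0,0,0,0,0,20],
  [0,0,0,0,0,0,20],
])

```text
clock: 19.1
ee_pos: [0.4195, -0.226, 0.1804]
eef_rot: [0.0, 1.0, 0.001, -0.021]
wrist_force: [0.0, -0.4, 1.0]
width: 0.0276
```

drive_tool([
  [0,0,0,0,0,0,20],
  [0,0,0,0,0,0,20],
  [0,0,0,0,0,0,20],
  [0,0,0,0,0,0,20],
  [0,0,0,0,0,0,20],
  [0,0,0,0,0,0,20],
  [0,0,0,0,0,0,20],
  [0,0,0,0,0,0,20],
])

```text
clock: 19.9
ee_pos: [0.4195, -0.226, 0.1804]
eef_rot: [0.0, 1.0, 0.001, -0.021]
wrist_force: [0.9, 0.0, 1.9]
width: 0.028
```

drive_tool([
  [0,0,0,0,0,0,20],
  [0,0,0,0,0,0,20],
  [0,0,0,0,0,0,20],
  [0,0,0,0,0,0,20],
  [0,0,0,0,0,0,20],
  [0,0,0,0,0,0,20],
  [0,0,0,0,0,0,20],
  [0,0,0,0,0,0,20],
])

```text
clock: 20.7
ee_pos: [0.4195, -0.226, 0.1804]
eef_rot: [0.0, 1.0, 0.001, -0.021]
wrist_force: [-1.8, -1.0, 2.1]
width: 0.0276
```

```bash
python3 fz.py; python3 stem.py chk8|sed -n 20,34p
```

```text
21.3 [ 0.4195 -0.226   0.1804] F [-0.29 -0.58  1.24] +- [0.12 0.08 0.13]
169 284.75 wid 6 red [-2 -1  0]
170 281.92 wid 3 red [-2 -1  1]
171 281.91 wid 3 red [-2 -2 -1]
172 281.92 wid 3 red [-2 -1  0]
173 281.90 wid 3 red [-1  0  0]
174 281.86 wid 3 red [-2  1  1]
175 281.88 wid 3 red [-1  0  0]
176 281.90 wid 5 red [-1  1 -1]
177 282.23 wid 7 red [ 3  7 10]
178 282.33 wid 10 red [13 25 30]
179 282.37 wid 10 red [22 36 43]
180 282.16 wid 10 red [13 26 32]
181 280.97 wid 15 red [2 5 7]
182 286.34 wid 13 red [-2 -1  0]
183 284.35 wid 15 red [-2 -2 -3]
```

View pics/chk8.png

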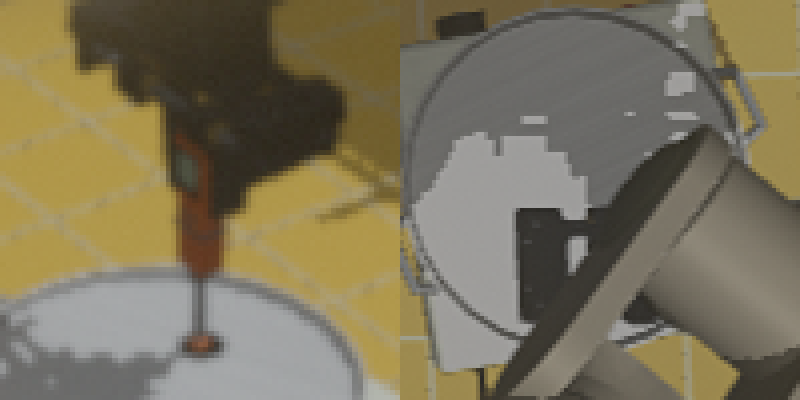

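The tip sits in the middle of the dark spot at scene crop (202,343). The stem is vertical, the display faces the cook's side, and the griddle hasn't moved.

```bash
python3 -c "
from bench import manip
print(manip.job_done(), manip.state()['clock'])"
```

```text
the job is handed in; nothing more can be done
the job is handed in; nothing more can be done
```

The orange thermometer is out of its grey stand and standing upright on the griddle's dark spot, display towards the cook. I handed the job in at about 21 s with the arm still holding it there.

- **Lean corrected:** the thermometer sat in the grip about 0.045 rad off upright, so I tilted the tool by that amount. The stem then measured upright to about 0.01 rad in the scene view. That view cannot separate the two tilt directions; I relied on the jaws for the other one.
- **Tip position:** the last picture shows the copper tip inside the spot with dark visible around it. I estimate it is within about 2 mm of the middle.
- **Press:** the wrist force rose by about 2.3 to 2.6 N over the free-hanging weight, which puts the tip about 6 mm in out of 12. The tool came down 5.8 mm past the estimated contact point, which agrees. Single force readings scatter by about 0.5 N.
- **Hold:** the pose stayed steady for about 4 s (clock 16.9 to 21.3 s). A sideways load of about 1.8 N built up while pressing; I relieved it with a 0.3 mm shift before the hold.
- **Other things:** the griddle had not visibly moved in the last picture. I did not re-measure the other things on the counter; the arm's path kept clear of them.
- **Checks that failed or disagreed:** the networks never found the tip in the pictures, so its position comes from my own pixel measurements. Their late spot and display reports included wrong detections, which I ignored.

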